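# Shut one push-latch bin and pop the next one open

### The job

The red-lidded bin has been left standing ajar: press its lid down until the touch latch catches and the lid stays fully shut. Then press the shut lid of the blue bin at its pad and let go, so that the latch releases and the lid springs ajar. Leave the grey-lidded bin shut.

Things in the scene. Friction and masses are not known exactly. Their poses are not given: they have to be found in the camera images.
- red_bin_pad (a point): top centre of the black thumb pad (34 mm wide) on the red lid, ajar 0.44 rad at first. Lid 150x120 mm on a fixed grey bin 140x110 mm with a white label on its front (bin yaw within 0.25 rad). z: lid normal, up when shut; x: from pad to the hinge on the far edge, 126 mm behind and 9 mm under this point; front edge 22 mm before it. Shut, pad z = 0.092 on every bin.
- blue_bin_pad (a point): the same point on the blue lid of an equal bin, latched shut at first. All lids have a push-push latch: pressing the pad to its stop, 6 mm below the shut height (less than 4 mm does not switch it), and letting go either catches an ajar lid or frees a shut one, which springs up 0.45 rad in 0.5 s. The spring needs 2 to 3 N at the pad; the stop is rigid.
- grey_bin_pad (a point): the same point on the grey lid of a third equal bin, latched shut at first and to stay shut. The three bins stand side by side in any order, about 0.21 m apart.

How it is judged:
By the outcome, as a careful person would: the job done as asked, in the order asked, and still so for the second after the job is handed in, with the robot touching nothing.
It also fails if it takes over 32 s, if anything falls off the work surface, if the arm or the gripper's body presses on something with over 40 N, if the wrist force passes 120 N, or if a joint passes its speed limit or range.

### The arm

A 6-joint arm with a two-finger parallel gripper is mounted at the origin on a cart in front of the work surface, level with it; the furniture and walls round the work are solid. World frame = base frame: x ahead of the robot, y to its left, z up, the work surface at z = 0. Lengths are in m, angles in rad, forces in N, time in s.
With the tool pointing down it reaches from about 0.375 to 0.975 m from the base axis. Payload 3.8 kg.
Tool frame: the origin (TCP) lies at the very end of the fingers, on their centre line; the grasp point (between the pads) lies bot.hold_point_z behind it (bot.hold_point_z is the distance from the TCP to the grasp point, in m); z points along the fingers, y is the line along which they close (so a half turn about z gives the same grasp; the last joint's range is limited). The gripper opens to 85 mm and grips with 20 to 120 N. Pads are 22 mm wide; open, the fingers measure 114 mm over their backs; the gripper's body (76 mm by 85 mm) begins 54 mm behind the grasp point. The pads swing forward as they close: fully open they stand 13 mm farther back than shut.
Start: joints at [-1.187, 0.264, 1.604, -0, 1.274, -0.037], TCP at [0.276, -0.616, 0.198] pointing down, gripper open.
Joint ranges: [-2.63, 2.63], [-0.94, 2.18], [0.31, 2.57], [-1.31, 4.45], [0, 2.66], [-2.55, 2.55]. Speed limits (rad/s): [2.57, 2.57, 3.14, 3.14, 3.14, 3.14].

### API

Orientations are given as a rotation vector (axis times angle).
In Python, from workcell import bot gives the robot as it stands.
- The arm moves only by the shell command python3 jog.py FILE [OPENING] [FORCE], which reads ROWS from the file FILE. ROWS is 1 to 5 rows, parted by semicolons, with the numbers parted by spaces; each row has 4 numbers: dx, dy, dz in m, then a turn about the tool's z in rad; each row shifts and turns the commanded pose from where the row before left it, along the tool's axes as they then stand; what a row does not reach is not made up. A row lasts 1/8 s, in which the tool goes at most 0.0625 m and 0.188 rad, less where a joint would pass 70% of its speed; a pose out of reach is approached as far as the arm can. OPENING is the opening from 0.0 (shut) to 1.0 (fully open), set as the command begins (- or left out keeps the last). The fingers move at their own pace and stop on an object; FORCE is the grip in N (left out, the last holds). Time passes only in rows, so rows that do not move let the fingers close. It prints the time, the measured TCP pose, the force, the opening and the grip force at its end. Input that does not fit is refused with a message, and nothing moves.
- bot.read_state(): the state, without advancing time (a new reading comes with each control period).
- bot.read_camera(name): name is "scene" or "top" or "wrist"; returns the picture (420x560x3 uint8, red, green, blue); there is no depth.
- bot.camera_info(name): a dict with "intrinsics" (3x3 intrinsics, pixels), "k1" (the pictures are not rectified: a ray, as slopes to the right and down, at radius r is drawn at 1 + k1 r^2 times it, then the intrinsics apply), "extrinsics" (4x4, takes a point from camera to world coordinates). Camera axes: x right, y down, z forward; pixel columns grow to the right and rows downward; lengths in m; the calibration is good to about 2 mm. A picture is of the moment at which its call begins: read the wrist's pose just before it. camera_info takes no time and is no camera call; for the wrist camera it gives the pose at the moment of the call.
- bot.finish_job(): hands the job in; it is judged then, once.
The state is a dict: "time": time; "q": joint angles; "joint_vel": joint speeds; "joint_torque": joint torques, N m; "tool_pos": TCP position; "tcp_rot": TCP orientation; "wrist_force": force on the tool from outside, world axes, zero at the start; "torque": the same for the moment, N m; "width": opening from 0.0 (shut) to 1.0 (fully open); "grip_force": force on a finger pad.
Only numpy, scipy, OpenCV 4.12 (cv2) and the standard library are available. Lean on these libraries where they do the work, as an engineer would, in place of code of your own. Each camera call takes 0.05 s, during which the arm holds its last target. There are 200 camera calls.

## Working session

There is one attempt and no reset: what is moved stays moved. The work goes in short steps, Python scripts to look and compute and a shell command to move; the robot and the scene stay as the last step left them, time stands still between calls to the robot, and variables do not carry over. Pictures are saved under pics/ and viewed, at most 10 in all, crops included, and the job is handed in when it is done.

```bash
mkdir -p pics; ls; python3 - <<'E'
from workcell import bot
import cv2, numpy as np
for n in ("top","scene"):
    im=bot.read_camera(n); cv2.imwrite(f"pics/{n}0.png",im[:,:,::-1])
    i=bot.camera_info(n); print(n,np.round(i["intrinsics"],1).tolist(),i["k1"],np.round(i["extrinsics"],3).tolist())
s=bot.read_state(); print(s["time"],s["tool_pos"],s["tcp_rot"],s["wrist_force"],bot.hold_point_z)
E
```

```text
jog.py
pics
workcell.py
top [[546.2, 0.0, 271.3], [0.0, 546.2, 207.6], [0.0, 0.0, 1.0]] -0.0030951144965110197 [[0.02, -0.995, 0.097, 0.387], [-1.0, -0.019, 0.015, -0.013], [-0.013, -0.097, -0.995, 1.277], [0.0, 0.0, 0.0, 1.0]]
scene [[523.0, 0.0, 281.0], [0.0, 523.0, 209.5], [0.0, 0.0, 1.0]] -0.18753086655198906 [[-0.485, -0.583, 0.652, -0.201], [-0.875, 0.327, -0.358, 0.397], [-0.005, -0.744, -0.669, 0.83], [0.0, 0.0, 0.0, 1.0]]
0.1 [ 0.27546443 -0.61542122  0.19696305] [-3.07030653e+00 -6.55668099e-01  5.44540467e-04] [ 0.3470089  -0.45015762  0.60520097] 0.0187
```

View pics/top0.png

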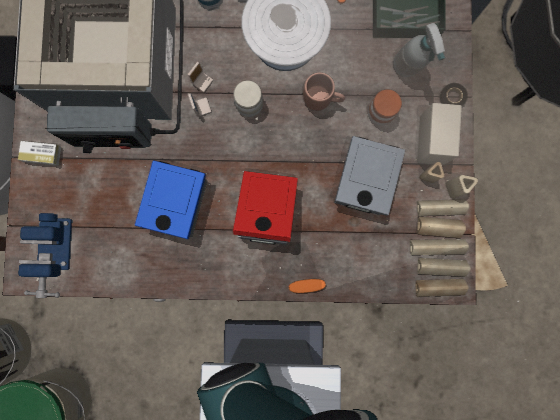

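View pics/scene0.png

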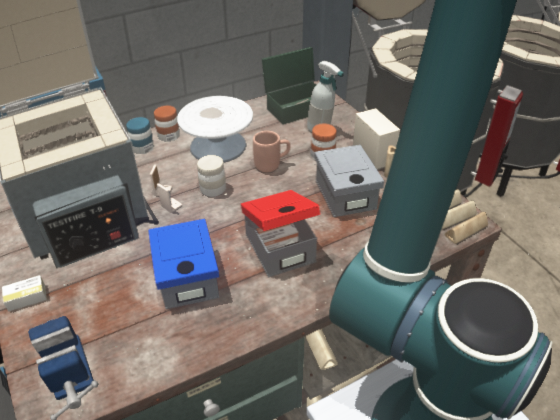

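The top view shows the three bins, with black pads at about blue (163,222), red (263,224) and grey (365,198). The scene view confirms that red is ajar and the other two are shut.

```bash
cat > h.py <<'E'
import cv2, numpy as np
from workcell import bot
def ray(n,uv,info=None):
    i=info or bot.camera_info(n); K=np.array(i["intrinsics"]); E=np.array(i["extrinsics"])
    p=cv2.undistortPoints(np.array([[uv]],float),K,np.array([i["k1"],0,0,0,0.]))[0,0]
    d=E[:3,:3]@[*p,1]; return E[:3,3],d/np.linalg.norm(d)
def onz(n,uv,z):
    o,d=ray(n,uv); return o+d*(z-o[2])/d[2]
def tri(a,b):
    (o1,d1),(o2,d2)=a,b
    t=np.linalg.lstsq(np.c_[d1,-d2],o2-o1,rcond=None)[0]
    p,q=o1+t[0]*d1,o2+t[1]*d2; return (p+q)/2,np.linalg.norm(p-q)
def blob(im,uv,r=16):
    u,v=uv; m=np.zeros(im.shape[:2],np.uint8)
    m[v-r:v+r,u-r:u+r]=(im[v-r:v+r,u-r:u+r].max(2)<45)*255
    n,l,s,c=cv2.connectedComponentsWithStats(m)
    k=min((k for k in range(1,n) if s[k,4]>25),key=lambda k:np.hypot(*(c[k]-uv)))
    return c[k],s[k,4]
E
python3 - <<'E'
from h import *
T=cv2.imread("pics/top0.png");S=cv2.imread("pics/scene0.png")
hs=cv2.cvtColor(T,cv2.COLOR_BGR2HSV)
for n,a,b,z in (("red",(263,224),(287,209),.145),("blue",(163,222),(186,267),.092),("grey",(365,198),(356,179),.092)):
    ca,na=blob(T,a); cb,nb=blob(S,b,13)
    p,e=tri(ray("top",ca),ray("scene",cb))
    print(n,ca.round(1),na,cb.round(1),nb,"tri",p.round(4),"gap",round(e,4),"plane",onz("top",ca,z).round(4),onz("scene",cb,z).round(4))
for n,lo,hi in (("red",(0,150,80),(8,255,255)),("blue",(105,150,80),(130,255,255))):
    m=cv2.inRange(hs,lo,hi); c=max(cv2.findContours(m,0,2)[0],key=cv2.contourArea); bx=cv2.boxPoints(cv2.minAreaRect(c))
    P=np.array([onz("top",q,.09)[:2] for q in bx]); print(n,bx.round(0).tolist(),P.round(3).tolist(),np.linalg.norm(np.diff(P,axis=0),axis=1).round(3))
from scipy.spatial.transform import Rotation as R
print(R.from_rotvec(bot.read_state()["tcp_rot"]).as_matrix().round(3))
E
```

```text
Traceback (most recent call last):
  File "h.py", line 17, in blob
    k=min((k for k in range(1,n) if s[k,4]>25),key=lambda k:np.hypot(*(c[k]-uv)))
ValueError: min() iterable argument is empty
```

```bash
sed -i 's/<45/<60/' h.py
python3 - <<'E'
from h import *
T=cv2.imread("pics/top0.png");S=cv2.imread("pics/scene0.png")
hs=cv2.cvtColor(T,cv2.COLOR_BGR2HSV)
for n,a,b,z in (("red",(263,224),(287,209),.145),("blue",(163,222),(186,267),.092),("grey",(365,198),(356,179),.092)):
    print(n,T[a[1],a[0]],S[b[1],b[0]])
    try:
        ca,na=blob(T,a); cb,nb=blob(S,b,13)
    except ValueError: print("fail"); continue
    p,e=tri(ray("top",ca),ray("scene",cb))
    print(n,ca.round(1),na,cb.round(1),nb,"tri",p.round(4),"gap",round(e,4),"plane",onz("top",ca,z).round(4),onz("scene",cb,z).round(4))
for n,lo,hi in (("red",(0,150,80),(8,255,255)),("blue",(105,150,80),(130,255,255))):
    m=cv2.inRange(hs,lo,hi); c=max(cv2.findContours(m,0,2)[0],key=cv2.contourArea); bx=cv2.boxPoints(cv2.minAreaRect(c))
    P=np.array([onz("top",q,.09)[:2] for q in bx]); print(n,bx.round(0).tolist(),P.round(3).tolist(),np.linalg.norm(np.diff(P,axis=0),axis=1).round(3))
from scipy.spatial.transform import Rotation as R
print(R.from_rotvec(bot.read_state()["tcp_rot"]).as_matrix().round(3))
E
```

```text
red [28 27 26] [48 50 65]
fail
blue [29 27 28] [67 53 52]
fail
grey [26 27 26] [55 57 58]
grey [364.2 197.8] 170 [357.9 178.9] 35 tri [ 0.5264 -0.199   0.0914] gap 0.0041 plane [ 0.5276 -0.1973  0.092 ] [ 0.5247 -0.2003  0.092 ]
red [[232.0, 234.0], [240.0, 170.0], [298.0, 177.0], [290.0, 241.0]] [[0.444, 0.089], [0.584, 0.074], [0.57, -0.052], [0.43, -0.037]] [0.141 0.127 0.141]
blue [[134.0, 225.0], [152.0, 159.0], [205.0, 173.0], [187.0, 239.0]] [[0.459, 0.303], [0.606, 0.27], [0.576, 0.153], [0.43, 0.187]] [0.151 0.121 0.15 ]
[[ 0.913  0.408 -0.001]
 [ 0.408 -0.913  0.002]
 [ 0.    -0.002 -1.   ]]
```

```bash
sed -i 's/r=16)/r=16,th=60)/; s/<60/<th/' h.py
python3 - <<'E'
from h import *
T=cv2.imread("pics/top0.png");S=cv2.imread("pics/scene0.png")
for n,a,b,z in (("red",(263,224),(287,209),.145),("blue",(163,222),(186,267),.092),("grey",(365,198),(356,179),.092)):
    ca,na=blob(T,a); cb,nb=blob(S,b,13,82)
    p,e=tri(ray("top",ca),ray("scene",cb))
    print(n,ca.round(1),na,cb.round(1),nb,"tri",p.round(4),"gap",round(e,4),"plane",onz("top",ca,z).round(4),onz("scene",cb,z).round(4))
E
```

```text
red [262.7 223.5] 164 [286.4 208.8] 50 tri [0.4634 0.0208 0.1461] gap 0.0003 plane [0.4635 0.021  0.145 ] [0.4644 0.0201 0.145 ]
blue [162.6 222.3] 163 [185.1 267.1] 137 tri [0.4654 0.2404 0.0927] gap 0.0007 plane [0.4656 0.2408 0.092 ] [0.4658 0.2399 0.092 ]
grey [364.2 197.8] 170 [356.2 178.5] 86 tri [ 0.5275 -0.1973  0.0924] gap 0.0002 plane [ 0.5276 -0.1973  0.092 ] [ 0.5278 -0.1977  0.092 ]
```

Both views agree to about 1 mm and the heights match (red ajar 0.146, expected 0.145). I'll close the gripper and move above the red pad.

```bash
echo '0.039 -0.046 0 0;0.039 -0.046 0 0;0.039 -0.046 0 0;0.039 -0.046 0 0;0.039 -0.046 0 0' > mv.in && python3 jog.py mv.in 0 30
echo '0.039 -0.046 0 0;0.039 -0.046 0 0;0.039 -0.046 0 0;0.039 -0.046 0 0;0.039 -0.046 0 0' > mv.in && python3 jog.py mv.in
```

```text
time: 0.72
tool_pos: [0.3598, -0.3244, 0.1977]
tcp_rot: [-3.072, -0.655, -0.0]
wrist_force: [1.3, 0.7, -0.4]
width: 0.004
grip_force: 0.0
time: 1.35
tool_pos: [0.4437, -0.035, 0.1981]
tcp_rot: [3.072, 0.656, 0.0]
wrist_force: [0.7, 0.2, 0.2]
width: 0.003
grip_force: 0.0
```

```bash
cat > d.py <<'E'
import sys; from h import *
from scipy.spatial.transform import Rotation as R
s=bot.read_state(); g=np.array([float(a) for a in sys.argv[1:4]])
print(s["time"],"pos",s["tool_pos"].round(4),"F",s["wrist_force"].round(1),"tool delta",(R.from_rotvec(s["tcp_rot"]).as_matrix().T@(g-s["tool_pos"])).round(4),"q",s["q"].round(2))
E
python3 d.py 0.461 0.021 0.165
```

```text
1.35 pos [ 0.4437 -0.035   0.1981] F [0.7 0.2 0.2] tool delta [ 0.0386 -0.0441  0.0331] q [-0.13 -0.18  2.07 -0.    1.26  1.02]
```

```bash
echo '0.038 -0.044 0 0;0 0 0.033 0;0 0 0 0' > mv.in && python3 jog.py mv.in; python3 d.py 0.4476 0.0227 0.086
```

```text
time: 1.72
tool_pos: [0.4577, 0.0196, 0.1623]
tcp_rot: [-3.07, -0.659, 0.01]
wrist_force: [-0.7, 0.7, 0.1]
width: 0.002
grip_force: 0.0
1.725 pos [0.4577 0.0196 0.1623] F [-0.7  0.7  0.1] tool delta [-0.0075 -0.0068  0.0764] q [-0.01 -0.12  2.08 -0.    1.19  1.14]
```

```bash
echo '-0.002 -0.0015 0.018 0;-0.002 -0.0015 0.018 0;-0.002 -0.002 0.018 0;-0.0015 -0.0015 0.014 0;0 0 0 0' > mv.in && python3 jog.py mv.in; echo '0 0 0.004 0;0 0 0.003 0;0 0 0 0' > mv.in && python3 jog.py mv.in; python3 d.py 0.4476 0.0227 0.086
```

```text
time: 2.35
tool_pos: [0.45, 0.0214, 0.0957]
tcp_rot: [-3.072, -0.656, 0.003]
wrist_force: [-1.5, -0.3, 1.7]
width: 0.003
grip_force: 0.6
time: 2.72
tool_pos: [0.4515, 0.0217, 0.0904]
tcp_rot: [3.072, 0.656, 0.001]
wrist_force: [0.7, 0.4, 1.7]
width: 0.001
grip_force: 0.7
2.725 pos [0.4515 0.0217 0.0904] F [0.7 0.4 1.7] tool delta [-0.0032 -0.0025  0.0044] q [-0.01 -0.07  2.18  0.    1.03  1.14]
```

```bash
echo '0 0 0.003 0;0 0 0.002 0;0 0 0 0;0 0 0 0' > mv.in && python3 jog.py mv.in; python3 d.py 0.4476 0.0227 0.086
```

```text
time: 3.22
tool_pos: [0.4509, 0.0217, 0.0852]
tcp_rot: [-3.072, -0.656, 0.0]
wrist_force: [-1.1, 0.7, 2.3]
width: 0.002
grip_force: 0.8
3.225 pos [0.4509 0.0217 0.0852] F [-1.1  0.7  2.3] tool delta [-0.0026 -0.0023 -0.0008] q [-0.01 -0.06  2.18  0.    1.02  1.14]
```

```bash
echo '0 0 0.001 0;0 0 0 0;0 0 0 0' > mv.in && python3 jog.py mv.in; echo '0 0 0.001 0;0 0 0 0;0 0 0 0' > mv.in && python3 jog.py mv.in
```

```text
time: 3.6
tool_pos: [0.451, 0.0216, 0.0842]
tcp_rot: [-3.072, -0.656, 0.0]
wrist_force: [-1.0, 0.7, 2.6]
width: 0.003
grip_force: 0.8
time: 3.98
tool_pos: [0.451, 0.0216, 0.0832]
tcp_rot: [3.072, 0.656, -0.0]
wrist_force: [-0.9, 0.6, 2.3]
width: -0.004
grip_force: 0.8
```

```bash
echo '0 0 0.001 0;0 0 0 0;0 0 0 0' > mv.in && python3 jog.py mv.in; echo '0 0 0.001 0;0 0 0 0;0 0 0 0' > mv.in && python3 jog.py mv.in
```

```text
time: 4.35
tool_pos: [0.451, 0.0216, 0.0822]
tcp_rot: [-3.072, -0.656, 0.0]
wrist_force: [-0.8, 0.9, 1.5]
width: -0.002
grip_force: 0.8
time: 4.72
tool_pos: [0.451, 0.0216, 0.0812]
tcp_rot: [3.072, 0.656, -0.0]
wrist_force: [-1.7, -0.5, 2.5]
width: 0.001
grip_force: 0.8
```

```bash
python3 - <<'E'
from h import *
for n in ("scene","wrist"):
    im=bot.read_camera(n)[:,:,::-1]; cv2.imwrite(f"pics/{n}1.png",cv2.resize(im[130:300,180:400],None,fx=3,fy=3) if n=="scene" else im)
E
```

```text
(no output)
```

View pics/scene1.png

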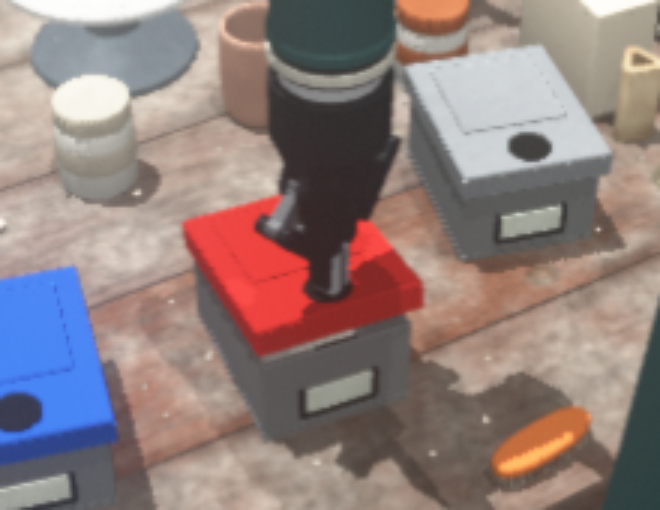

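View pics/wrist1.png

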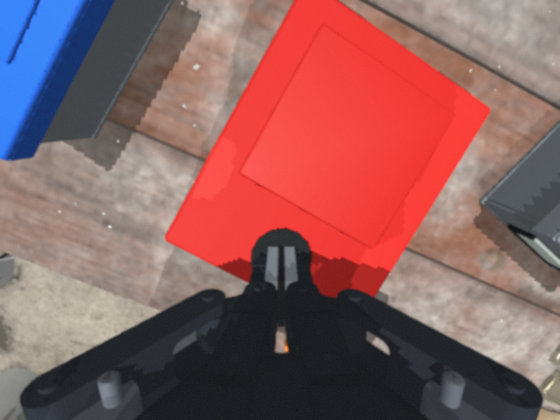

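The scene view shows the fingers on the pad, with a thin gap still under the red lid around crop (335,340), so it isn't down to the stop yet. The wrist view shows the fingertips on the black pad at (281,255). I'll keep stepping down until the force rises.

```bash
echo '0 0 0.001 0;0 0 0 0;0 0 0.001 0;0 0 0 0' > mv.in && python3 jog.py mv.in|egrep 'pos|force'; echo '0 0 0.001 0;0 0 0 0;0 0 0 0' > mv.in && python3 jog.py mv.in|egrep 'pos|force'; echo '0 0 0.001 0;0 0 0 0;0 0 0 0' > mv.in && python3 jog.py mv.in|egrep 'pos|force'
```

```text
tool_pos: [0.451, 0.0216, 0.0791]
wrist_force: [-1.5, 0.7, 1.8]
grip_force: 0.8
tool_pos: [0.451, 0.0216, 0.0782]
wrist_force: [-0.9, -0.2, 1.9]
grip_force: 0.8
tool_pos: [0.451, 0.0216, 0.0772]
wrist_force: [-0.7, 0.4, 1.2]
grip_force: 0.8
```

```bash
python3 - <<'E'
from h import *
a=bot.read_camera("scene")[:,:,::-1]; b=bot.read_camera("top")[:,:,::-1]
cv2.imwrite("pics/s2f.png",a); cv2.imwrite("pics/t2f.png",b)
A=cv2.resize(a[180:300,230:330],None,fx=4,fy=4); B=cv2.resize(b[150:270,215:315],None,fx=4,fy=4)
cv2.imwrite("pics/two.png",np.hstack([A,B]))
E
```

```text
(no output)
```

View pics/two.png

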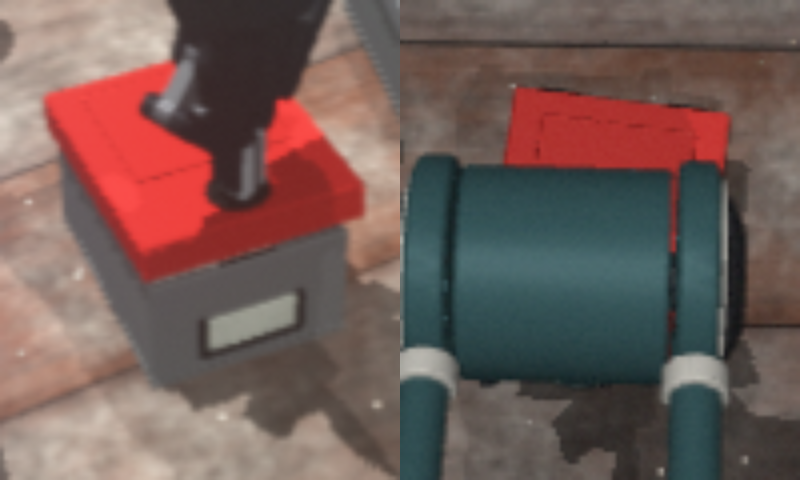

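The lid is now nearly shut, with only a thin dark line left at crop (245,258). The real fingertips must sit several mm above the nominal TCP, so I'll continue on force.

```bash
for i in 1 2; do :; done; echo '0 0 0.001 0;0 0 0 0;0 0 0 0' > mv.in && python3 jog.py mv.in|egrep 'pos|force'; echo '0 0 0.001 0;0 0 0 0;0 0 0 0' > mv.in && python3 jog.py mv.in|egrep 'pos|force'; echo '0 0 0.001 0;0 0 0 0;0 0 0 0' > mv.in && python3 jog.py mv.in|egrep 'pos|force'; echo '0 0 0.001 0;0 0 0 0;0 0 0 0' > mv.in && python3 jog.py mv.in|egrep 'pos|force'
```

```text
tool_pos: [0.451, 0.0216, 0.0762]
wrist_force: [-0.1, -0.7, 1.9]
grip_force: 0.8
tool_pos: [0.451, 0.0216, 0.0752]
wrist_force: [-0.2, -0.2, 1.4]
grip_force: 0.9
tool_pos: [0.451, 0.0216, 0.0742]
wrist_force: [-1.1, 0.7, 1.8]
grip_force: 0.9
tool_pos: [0.451, 0.0216, 0.0732]
wrist_force: [-1.0, 0.2, 1.6]
grip_force: 0.9
```

```bash
echo '0 0 0.001 0;0 0 0 0;0 0 0.001 0;0 0 0 0' > mv.in && python3 jog.py mv.in|egrep 'pos|force'; echo '0 0 0.001 0;0 0 0 0;0 0 0 0' > mv.in && python3 jog.py mv.in|egrep 'time|pos|force';python3 - <<'E'
from h import *
a=bot.read_camera("scene")[:,:,::-1]
cv2.imwrite("pics/s3.png",cv2.resize(a[180:300,230:330],None,fx=4,fy=4))
E
```

```text
tool_pos: [0.451, 0.0216, 0.0711]
wrist_force: [-1.2, 0.1, 2.4]
grip_force: 0.9
time: 8.55
tool_pos: [0.451, 0.0216, 0.0702]
wrist_force: [-1.8, 1.0, 2.5]
grip_force: 0.9
```

View pics/s3.png

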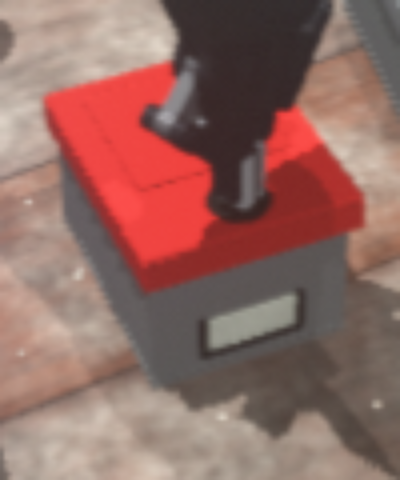

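The front gap is now gone: the lid's corner is at crop (148,292), about 3 px lower than before. I'll continue to the rigid stop.

```bash
echo '0 0 0.001 0;0 0 0 0;0 0 0 0' > mv.in && python3 jog.py mv.in|egrep 'pos|force'; echo '0 0 0.001 0;0 0 0 0;0 0 0 0' > mv.in && python3 jog.py mv.in|egrep 'time|pos|force'
```

```text
tool_pos: [0.451, 0.0216, 0.0692]
wrist_force: [-1.5, -0.0, 2.6]
grip_force: 0.9
time: 9.35
tool_pos: [0.451, 0.0216, 0.0682]
wrist_force: [-1.8, -0.4, 2.1]
grip_force: 0.9
```

```bash
echo '0 0 0.001 0;0 0 0 0;0 0 0 0' > mv.in && python3 jog.py mv.in|egrep 'time|pos|force'
```

```text
time: 9.72
tool_pos: [0.451, 0.0216, 0.0672]
wrist_force: [-1.2, 0.6, 2.3]
grip_force: 0.9
```

```bash
echo '0 0 0.001 0;0 0 0 0;0 0 0 0' > mv.in && python3 jog.py mv.in|egrep 'time|pos|force'
```

```text
time: 10.1
tool_pos: [0.451, 0.0217, 0.0661]
wrist_force: [-1.7, -0.1, 2.3]
grip_force: 0.9
```

```bash
echo '0 0 0.001 0;0 0 0 0;0 0 0 0' > mv.in && python3 jog.py mv.in|egrep 'time|pos|force'
```

```text
time: 10.48
tool_pos: [0.451, 0.0216, 0.0652]
wrist_force: [-1.4, -0.1, 2.5]
grip_force: 1.0
```

```bash
echo '0 0 0.001 0;0 0 0 0;0 0 0 0' > mv.in && python3 jog.py mv.in|egrep 'time|pos|force'
```

```text
time: 10.85
tool_pos: [0.451, 0.0216, 0.0642]
wrist_force: [-1.2, 0.5, 1.9]
grip_force: 1.0
```

```bash
cat > m.py <<'E'
from h import *
i=bot.camera_info("scene");E=np.linalg.inv(i["extrinsics"])
def proj(p): return cv2.projectPoints(np.array([p],float),cv2.Rodrigues(E[:3,:3])[0],E[:3,3],np.array(i["intrinsics"]),np.array([i["k1"],0,0,0,0.]))[0][0,0].round(1)
a=bot.read_camera("scene")[:,:,::-1].copy(); t=bot.read_state()["tool_pos"]; print("tcp px",proj(t),proj(t+[0,0,.01]),proj(t+[0,0,.02]))
hs=cv2.cvtColor(a,cv2.COLOR_BGR2HSV)
for n,lo,hi,pad,yaw in (("red",(0,150,80),(8,255,255),(.4476,.0227),-.107),("blue",(105,150,80),(130,255,255),(.4656,.2406),-.22)):
    x=np.array([np.cos(yaw),np.sin(yaw)]);y=np.array([-x[1],x[0]])
    fl=np.array(pad)-.022*x+.06*y; fr=np.array(pad)-.022*x-.06*y
    m=cv2.inRange(hs,lo,hi); m[:180]=0; c=max(cv2.findContours(m,0,2)[0],key=cv2.contourArea)[:,0]
    print(n,"lowest px",c[c[:,1].argmax()],"FL z.09,.08,.07",*[proj([*fl,z]) for z in (.09,.08,.07)],"rightmost",c[c[:,0].argmax()],"FR",*[proj([*fr,z]) for z in (.09,.08,.07)])
cv2.imwrite("pics/s4.png",cv2.resize(a[190:310,140:340],None,fx=4,fy=4))
E
python3 m.py
```

```text
tcp px [288.8 242.2] [288.9 238.8] [288.9 235.3]
red lowest px [266 254] FL z.09,.08,.07 [265.6 250.3] [265.7 253.8] [265.8 257.2] rightmost [320 237] FR [320.9 233.3] [320.7 236.8] [320.4 240.2]
blue lowest px [158 287] FL z.09,.08,.07 [155.1 283.1] [156.  286.5] [156.9 289.9] rightmost [217 276] FR [218.  269.7] [218.5 273.2] [219.  276.6]
```

View pics/s4.png

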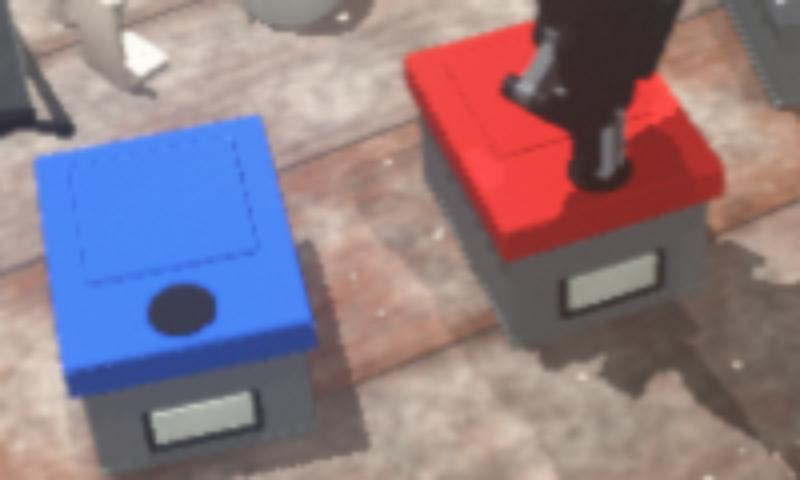

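The fingers stand on the red pad at crop (598,180). The lid's lower corner at (266,254) is about level with a shut lid, judging by blue's (158,287), so there are a few more mm to the stop.

```bash
echo '0 0 0.001 0;0 0 0 0' > mv.in && python3 jog.py mv.in|egrep 'time|pos|force'
```

```text
time: 11.15
tool_pos: [0.451, 0.0216, 0.0631]
wrist_force: [-1.5, 0.5, 1.5]
grip_force: 1.0
```

```bash
echo '0 0 0.001 0;0 0 0 0' > mv.in && python3 jog.py mv.in|egrep 'time|pos|force'
```

```text
time: 11.4
tool_pos: [0.4509, 0.0216, 0.0621]
wrist_force: [-1.5, 0.4, 2.4]
grip_force: 1.0
```

```bash
echo '0 0 0.001 0;0 0 0 0' > mv.in && python3 jog.py mv.in|egrep 'time|pos|force'
```

```text
time: 11.65
tool_pos: [0.451, 0.0216, 0.0611]
wrist_force: [0.2, 0.4, 2.4]
grip_force: 1.0
```

```bash
echo '0 0 0.001 0;0 0 0 0' > mv.in && python3 jog.py mv.in|egrep 'time|pos|force'; python3 m.py
```

```text
time: 11.9
tool_pos: [0.451, 0.0216, 0.0601]
wrist_force: [-1.9, 0.2, 3.0]
grip_force: 1.0
tcp px [288.8 243.6] [288.9 240.2] [288.9 236.7]
red lowest px [267 256] FL z.09,.08,.07 [265.6 250.3] [265.7 253.8] [265.8 257.2] rightmost [320 239] FR [320.9 233.3] [320.7 236.8] [320.4 240.2]
blue lowest px [158 287] FL z.09,.08,.07 [155.1 283.1] [156.  286.5] [156.9 289.9] rightmost [217 276] FR [218.  269.7] [218.5 273.2] [219.  276.6]
```

```bash
echo '0 0 0.001 0;0 0 0 0' > mv.in && python3 jog.py mv.in|egrep 'time|pos|force'
```

```text
time: 12.2
tool_pos: [0.451, 0.0216, 0.0591]
wrist_force: [-1.1, 0.2, 1.1]
grip_force: 1.1
```

```bash
echo '0 0 0.001 0;0 0 0 0' > mv.in && python3 jog.py mv.in|egrep 'time|pos|force'
```

```text
time: 12.45
tool_pos: [0.451, 0.0216, 0.0581]
wrist_force: [-1.6, -0.2, 2.1]
grip_force: 1.1
```

```bash
echo '0 0 0.001 0;0 0 0 0' > mv.in && python3 jog.py mv.in|egrep 'time|pos|force'
```

```text
time: 12.7
tool_pos: [0.451, 0.0216, 0.0571]
wrist_force: [-1.4, -0.6, 2.4]
grip_force: 1.2
```

```bash
cat > e.py <<'E'
from h import *
import glob
def edge(a):
    hs=cv2.cvtColor(a,cv2.COLOR_BGR2HSV); m=cv2.inRange(hs,(0,150,60),(8,255,255))
    return np.mean([np.where(m[180:300,c])[0].max()+180 for c in range(270,316)])
for f in ("scene0","s2f"): print(f,edge(cv2.imread(f"pics/{f}.png")))
s=bot.read_state(); print("now",s["tool_pos"][2],edge(bot.read_camera("scene")[:,:,::-1].copy()),s["width"],s["joint_torque"].round(1))
E
python3 e.py; echo '0 0 0.001 0;0 0 0.001 0;0 0 0 0' > mv.in && python3 jog.py mv.in|egrep 'time|pos|force'; python3 e.py
```

```text
scene0 221.65217391304347
s2f 241.34782608695653
now 0.0571380909448093 248.80434782608697 -0.002792727631717264 [ -0.1 -29.3 -31.3  -0.1  -0.5   0. ]
time: 13.12
tool_pos: [0.451, 0.0216, 0.0551]
wrist_force: [-1.7, 0.9, 2.5]
grip_force: 1.2
scene0 221.65217391304347
s2f 241.34782608695653
now 0.055059447200524476 249.56521739130434 -0.0008820437838230809 [ -0.1 -29.3 -31.3  -0.1  -0.5   0. ]
```

```bash
python3 - <<'E'
from h import *
a=bot.read_camera("scene")[:,:,::-1]; w=bot.read_camera("wrist")[:,:,::-1]
cv2.imwrite("pics/s5.png",np.hstack([cv2.resize(a[190:310,240:340],None,fx=4,fy=4),cv2.resize(w[60:420,130:430],(400,480))]))
E
```

```text
(no output)
```

View pics/s5.png

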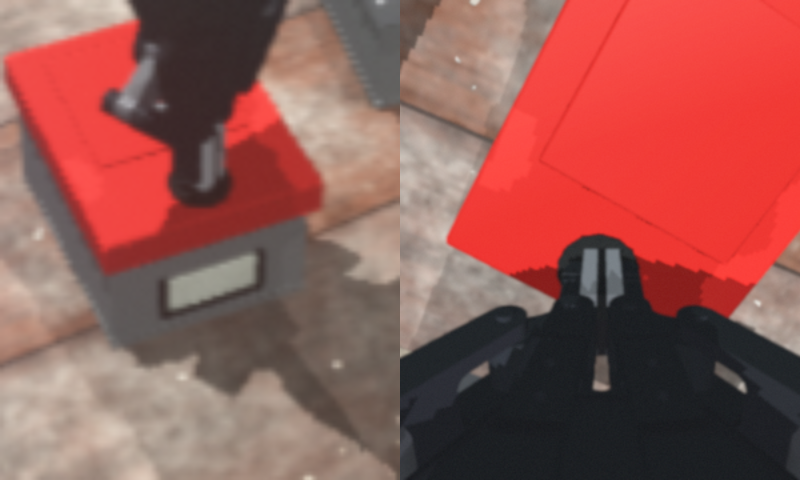

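The lid now sits below its shut level: the gap from the lid to the label at crop (212,250) is about 4 px, against 8 px on the shut blue bin. I'll let go and check whether it stays.

```bash
echo '0 0 -0.01 0;0 0 -0.02 0;0 0 -0.04 0;0 0 -0.05 0;0 0 0 0' > mv.in && python3 jog.py mv.in|egrep 'time|pos|force'; python3 e.py|tail -1; python3 m.py
```

```text
time: 13.9
tool_pos: [0.4553, 0.0216, 0.1809]
wrist_force: [0.9, 0.3, 0.0]
grip_force: 0.0
now 0.1808984258960708 247.95652173913044 0.0014329893994375821 [  0.  -27.9 -36.3   0.    0.3  -0. ]
tcp px [289.  200.7] [289.  196.7] [289.  192.7]
red lowest px [267 256] FL z.09,.08,.07 [265.6 250.3] [265.7 253.8] [265.8 257.2] rightmost [320 238] FR [320.9 233.3] [320.7 236.8] [320.4 240.2]
blue lowest px [158 287] FL z.09,.08,.07 [155.1 283.1] [156.  286.5] [156.9 289.9] rightmost [217 276] FR [218.  269.7] [218.5 273.2] [219.  276.6]
```

The red lid's edge settled 1.6 px above the pressed position and isn't ajar. I'll move over blue and then check red again.

```bash
echo '0.0245 -0.049 0 0;0.0245 -0.049 0 0;0.0245 -0.049 0 0;0.0245 -0.049 0 0;0 0 0.02 0' > mv.in && python3 jog.py mv.in|egrep 'time|pos|force'; echo '0 0 0 0;0 0 0 0' > mv.in && python3 jog.py mv.in|egrep 'time|pos|force'; python3 e.py|tail -1; python3 d.py .4656 .2405 .08
python3 - <<'E'
from h import *
a=bot.read_camera("scene")[:,:,::-1]; b=bot.read_camera("top")[:,:,::-1]
cv2.imwrite("pics/s6.png",np.hstack([cv2.resize(a[190:310,140:340],None,fx=3,fy=3)[:, :],np.zeros((360,1,3),np.uint8)]))
S=a.copy(); 
try:
    cb,nb=blob(S,(290,235),13,82); print(cb,nb,onz("scene",cb,.092),onz("scene",cb,.099))
except ValueError: print("no pad")
E
```

```text
time: 14.62
tool_pos: [0.4606, 0.2443, 0.1548]
wrist_force: [-0.2, 0.2, -1.4]
grip_force: 0.0
time: 14.88
tool_pos: [0.4598, 0.2398, 0.1544]
wrist_force: [-0.1, -0.3, 0.5]
grip_force: 0.0
now 0.15436241678918783 248.06521739130434 0.0019993796589662573 [  0.4 -34.6 -34.6   0.    0.   -0. ]
14.925 pos [0.4603 0.2399 0.155 ] F [ 0.1 -0.3 -0. ] tool delta [0.0051 0.0016 0.075 ] q [ 0.43  0.    1.98 -0.    1.16  1.58]
no pad
```

View pics/s6.png

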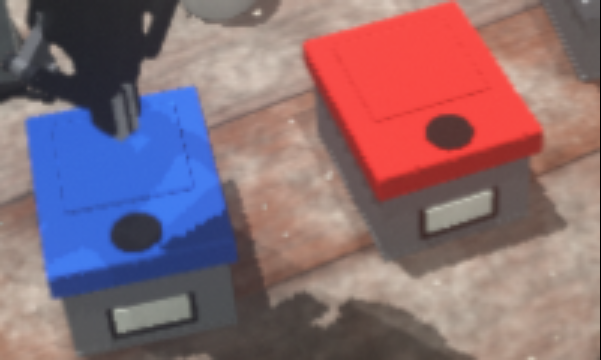

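Red is shut and stable (edge 248.0, lid flat), with its pad visible at crop (450,131). The gripper is above blue, whose pad is at crop (136,232). Now I'll go down on blue.

```bash
echo '0.004 0.001 0.04 0;0 0 0.015 0;0 0 0 0' > mv.in && python3 jog.py mv.in|egrep 'time|pos|force'; python3 d.py .4656 .2405 .06
```

```text
time: 15.4
tool_pos: [0.4633, 0.2404, 0.0991]
wrist_force: [0.5, 0.8, 0.2]
grip_force: 0.0
15.4 pos [0.4633 0.2404 0.0991] F [0.5 0.8 0.2] tool delta [0.0023 0.0008 0.0391] q [0.43 0.06 2.03 0.   1.05 1.58]
```

```bash
echo '0 0 0.005 0;0 0 0.005 0;0 0 0 0' > mv.in && python3 jog.py mv.in|egrep 'time|pos|force'
```

```text
time: 15.78
tool_pos: [0.4644, 0.2413, 0.0903]
wrist_force: [0.9, 0.1, -0.2]
grip_force: 0.0
```

```bash
echo '0 0 0.003 0;0 0 0.003 0;0 0 0 0' > mv.in && python3 jog.py mv.in|egrep 'time|pos|force'
```

```text
time: 16.15
tool_pos: [0.4641, 0.2412, 0.0838]
wrist_force: [-0.3, -0.5, 0.4]
grip_force: 0.0
```

```bash
echo '0 0 0.004 0;0 0 0.004 0;0 0 0 0' > mv.in && python3 jog.py mv.in|egrep 'time|pos|force'
```

```text
time: 16.52
tool_pos: [0.464, 0.2411, 0.0756]
wrist_force: [-0.2, 0.5, 0.2]
grip_force: 0.0
```

```bash
echo '0 0 0.003 0;0 0 0.003 0;0 0 0 0' > mv.in && python3 jog.py mv.in|egrep 'time|pos|force'
```

```text
time: 16.9
tool_pos: [0.4642, 0.2412, 0.0698]
wrist_force: [0.5, 0.2, 0.2]
grip_force: 0.0
```

```bash
echo '0 0 0.002 0;0 0 0.002 0;0 0 0 0' > mv.in && python3 jog.py mv.in|egrep 'time|pos|force'
```

```text
time: 17.27
tool_pos: [0.4643, 0.2412, 0.066]
wrist_force: [0.1, 0.8, 0.1]
grip_force: 0.0
```

```bash
echo '0 0 0.002 0;0 0 0 0' > mv.in && python3 jog.py mv.in|egrep 'time|pos|force'
```

```text
time: 17.52
tool_pos: [0.4643, 0.2412, 0.064]
wrist_force: [-0.5, -0.9, 0.1]
grip_force: 0.0
```

```bash
echo '0 0 0.002 0;0 0 0 0' > mv.in && python3 jog.py mv.in|egrep 'time|pos|force'
```

```text
time: 17.77
tool_pos: [0.4643, 0.2412, 0.062]
wrist_force: [-0.3, 0.7, 0.4]
grip_force: 0.0
```

```bash
echo '0 0 0.001 0;0 0 0.001 0;0 0 0 0' > mv.in && python3 jog.py mv.in|egrep 'time|pos|force'
```

```text
time: 18.15
tool_pos: [0.4644, 0.2412, 0.0601]
wrist_force: [-0.4, 0.6, 0.2]
grip_force: 0.0
```

```bash
echo '0 0 0.001 0;0 0 0.001 0;0 0 0 0' > mv.in && python3 jog.py mv.in|egrep 'time|pos|force'
```

```text
time: 18.52
tool_pos: [0.4645, 0.2414, 0.0583]
wrist_force: [-0.8, -0.1, 2.0]
grip_force: 1.1
```

```bash
echo '0 0 0.001 0;0 0 0.001 0;0 0 0 0' > mv.in && python3 jog.py mv.in|egrep 'time|pos|force'
```

```text
time: 18.9
tool_pos: [0.4644, 0.2414, 0.0561]
wrist_force: [-1.5, 1.2, 2.6]
grip_force: 1.1
```

```bash
echo '0 0 0.001 0;0 0 0 0' > mv.in && python3 jog.py mv.in|egrep 'time|pos|force'
```

```text
time: 19.15
tool_pos: [0.4644, 0.2413, 0.0551]
wrist_force: [-0.9, 0.5, 1.8]
grip_force: 1.2
```

```bash
echo '0 0 0.001 0;0 0 0 0' > mv.in && python3 jog.py mv.in|egrep 'time|pos|force'
```

```text
time: 19.4
tool_pos: [0.4643, 0.2413, 0.054]
wrist_force: [-2.4, 0.5, 1.9]
grip_force: 1.2
```

Contact came at about 0.059, matching what red implied, so the stop should be near 0.053.

```bash
echo '0 0 0.001 0;0 0 0 0' > mv.in && python3 jog.py mv.in|egrep 'time|pos|force'
```

```text
time: 19.65
tool_pos: [0.4644, 0.2413, 0.0532]
wrist_force: [-2.4, 1.0, 2.8]
grip_force: 1.6
```

```bash
echo '0 0 0.0005 0;0 0 0 0' > mv.in && python3 jog.py mv.in|egrep 'time|pos|force'
```

```text
time: 19.9
tool_pos: [0.4644, 0.2413, 0.053]
wrist_force: [-3.0, 0.1, 5.8]
grip_force: 2.7
```

Force is rising, so the stop is reached. I'll let go.

```bash
echo '0 0 -0.03 0;0 0 -0.05 0;0 0 -0.05 0;0 0 -0.03 0;0 0 0 0' > mv.in && python3 jog.py mv.in|egrep 'time|pos|force'; echo '-0.04 -0.02 -0.02 0;-0.04 -0.02 0 0;0 0 0 0;0 0 0 0' > mv.in && python3 jog.py mv.in|egrep 'time|pos|force'; python3 e.py|tail -1; python3 m.py
python3 - <<'E'
from h import *
a=bot.read_camera("scene")[:,:,::-1]; cv2.imwrite("pics/end.png",a)
E
```

```text
time: 20.52
tool_pos: [0.467, 0.242, 0.2159]
wrist_force: [0.7, -0.1, -0.1]
grip_force: 0.0
time: 21.02
tool_pos: [0.375, 0.2448, 0.2314]
wrist_force: [0.1, -0.3, -0.6]
grip_force: 0.0
now 0.23137519951218144 248.06521739130434 0.0025328577201934 [  0.3 -26.8 -36.9   0.    0.1   0. ]
tcp px [191.2 246.7] [190.4 242.3] [189.6 237.9]
red lowest px [267 256] FL z.09,.08,.07 [265.6 250.3] [265.7 253.8] [265.8 257.2] rightmost [320 238] FR [320.9 233.3] [320.7 236.8] [320.4 240.2]
blue lowest px [152 262] FL z.09,.08,.07 [155.1 283.1] [156.  286.5] [156.9 289.9] rightmost [213 250] FR [218.  269.7] [218.5 273.2] [219.  276.6]
```

View pics/end.png

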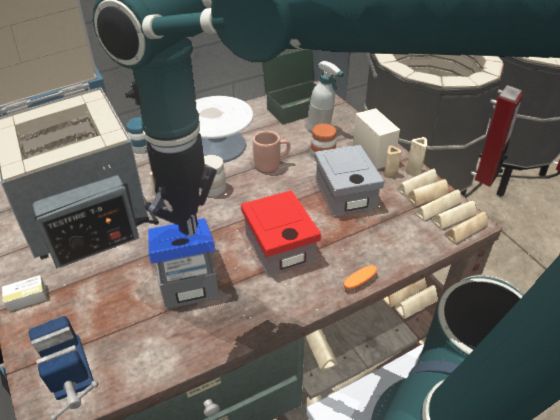

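The blue lid is ajar (front edge up to row 262 near x=152), the red lid is shut with its pad at (289,234), and grey is shut with its pad at (356,179). The gripper is clear of everything.

```bash
python3 -c "
from workcell import bot
print(bot.finish_job())"
```

```text
the job is handed in; nothing more can be done
None
```

The job is handed in at about 21 s of the 32 s allowed: the red lid is latched shut, then the blue lid was released and stands ajar, and the grey lid stayed shut, all confirmed in the last camera picture with the gripper clear.

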